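# Hang painted brackets on the see-saw drying bar

## Robot

A 7-joint arm with a two-finger parallel gripper is mounted at the origin on a cart in front of the work surface, level with it; the furniture and walls round the work are solid. World frame = base frame: x ahead of the robot, y to its left, z up, the work surface at z = 0. Lengths are in m, angles in rad, forces in N, time in s.
With the tool pointing down it reaches from about 0.4 to 0.85 m from the base axis. Payload 10.4 kg.
Tool frame: the origin (TCP) lies between the finger pads; the fingertips stand 22 mm ahead of it and the grasp point (between the pads) lies 3 mm ahead of it (manip.tips_ahead is the distance from the TCP to the fingertips, in m); z points along the fingers, y is the line along which they close (so a half turn about z gives the same grasp; the last joint's range is limited). The gripper opens to 87 mm and grips with 3 to 60 N. Pads are 19 mm wide; open, the fingers measure 117 mm over their backs; the gripper's body (75 mm by 190 mm) begins 51 mm behind the grasp point.
Start: joints at [1.088, 0.332, -0.065, 1.46, 0.022, 1.35, -0.088], TCP at [0.277, -0.56, 0.245] pointing down, gripper open.
Joint ranges: [-2.6, 2.6], [-0.5, 2.12], [-1.47, 1.34], [0.16, 2.42], [-1.27, 4.41], [0.06, 2.06], [-2.6, 2.6]. Speed limits (rad/s): [2.22, 2.22, 2.79, 2.79, 3.14, 3.14, 3.14].

## Interface

Orientations are given as a 3x3 rotation matrix whose columns are the frame's x, y, z axes.
In Python, from station import observe, optics, order, manip gives the robot as it stands. The module is installed in compiled form; this text tells all that it offers.
- The arm moves only by the tool step_arm, never from a script. Its argument "increments" is a list of rows, each a list of 7 numbers: the shift along the tool's x, y, z in m, then the turn, a rotation vector about the tool's x, y, z in degrees, then the closure, from -1 (fully open) to 1 (shut). A call has 1 to 5 rows; each row is the pose to reach, as a shift and turn from the pose commanded when the call began, along the tool's axes at that moment; what a row does not reach only later rows make up. A row lasts 1/12 s, in which the tool goes at most 41.7 mm and 7.16 degrees, less where a joint would pass 70% of its speed; a pose out of reach is approached as far as the arm can. A call with a gripper value outside its range is refused whole. The fingers move at their own pace and stop on an object; the grip force is fixed at half the most. Time passes only in rows, so rows that repeat a pose let the fingers close. It gives the time, the measured TCP pose, the force and the opening at its end, in the units of the state.
- observe(): the state, without advancing time (a new reading comes with each control period).
- optics.snapshot(name): name is "side" or "top" or "wrist"; returns a dict with "img" (420x560x3 uint8, blue, green, red), "fx", "fy", "cx", "cy" (pixels), "R" (3x3) and "t" (3): a world point X has camera coordinates R X + t. Camera axes: x right, y down, z forward; pixel columns grow to the right and rows downward; lengths in m; the calibration is good to about 2 mm. The wrist camera is an equidistant fisheye: a pixel r from the principal point sees the ray r / f radians off the axis. A picture is of the moment at which its call begins. There is no depth.
- order.sign_off(): hands the job in, once; it reports no verdict.
Trained networks look in the newest picture that a camera, given by its name, has taken for a name from the list of things; names that differ only in an ending like _2 or _b are one class to them, and where a whole thing is asked for, a point or a joint stands for the part that bears it (a point fixed in the world has none). Each returns a list of dicts, best first, with "conf" (0 to 1); they miss things now and then, are a little off and sometimes report something else, mostly with a low value. They report only what shows in the picture. A call takes as long as a camera call. They do not tell look-alikes from the thing itself.
- optics.find_in(camera, name): "box" ([centre column, centre row, width, height] in pixels, round what is visible of it).
The state is a dict: "time": time; "qpos": joint angles; "qvel": joint speeds; "tau": joint torques, N m; "tcp_pos": TCP position; "tcp_rot": TCP orientation; "wrist_force": force on the tool from outside, world axes, zero at the start; "wrist_torque": the same for the moment, N m; "width": finger opening in m.
Only numpy, scipy, OpenCV 4.12 (cv2) and the standard library are available. Lean on these libraries where they do the work, as an engineer would, in place of code of your own. Each camera call takes 0.05 s, during which the arm holds its last target. There are 200 camera calls.

## Task

The pivoted drying bar has four notches, and one already holds a painted saddle bracket. Hang the three spare brackets astride the bar in the empty notches, choosing sides in turn so that the bar never tips down to its stop, and leave every notch holding one bracket and the bar level. Leave the brush, tape, sanding block and spanner where they are.

Things in the scene. Friction and masses are not known exactly. Their poses are not given: they have to be found in the camera images.
- stand: stand of the drying bar, round foot, origin at its centre on the bench. It carries a steel bar on edge (412 mm long, 8 mm thick, 18 mm deep under the notches), pivoted at its middle like a see-saw 142 mm above the bench. Four flat-floored notches in the top edge, 40 mm long, 10 mm deep, 110 and 170 mm left and right of the pivot, floors level with it. Shelves with bins overhang the back of the bench from x = 0.70
- seat_0 (a point): point on the bar, 27 mm under the floor of the outer left notch: the centre of a bracket hung in that notch lies here. Its y axis runs along the bar to its left end, its x axis across the bar, both turning and tilting with it
- seat_1 (a point): point on the bar, 27 mm under the floor of the inner left notch: the centre of a bracket hung in that notch lies here. Its y axis runs along the bar to its left end, its x axis across the bar, both turning and tilting with it
- seat_2 (a point): point on the bar, 27 mm under the floor of the inner right notch: the centre of a bracket hung in that notch lies here. Its y axis runs along the bar to its left end, its x axis across the bar, both turning and tilting with it
- seat_3 (a point): point on the bar, 27 mm under the floor of the outer right notch: the centre of a bracket hung in that notch lies here. Its y axis runs along the bar to its left end, its x axis across the bar, both turning and tilting with it
- bar (a joint): tilt of the bar in rad, 0 level, positive with the left (+y) end up. A damped spring (4.6 Nm/rad) pulls it level, so it yields to a light push. One bracket (0.16 kg) more on one side tilts it about 0.04 (inner notch) or 0.06 (outer); two more tip it down to its stop, just over 0.08
- bracket_0_centre (a point): grey painted steel bracket, an upside-down U with outturned feet, 66 mm high, 28 mm wide; along its x axis 34 mm over its upright legs, 66 mm over the feet (6 mm thick); gap between the legs 22 mm, open below; top plate 6 mm thick. Origin at its centre, 33 mm above the feet, 27 mm below the top plate's underside. This one hangs in one of the notches at the start
- bracket_1_centre (a point): spare bracket of the same form as bracket_0, stands on its feet on the bench to the right of the bar; origin at its centre, 33 mm above the bench. To hang, its top plate rests on a notch floor, one leg on each side of the bar, its x axis across the bar, either way round
- bracket_2_centre (a point): spare bracket of the same form as bracket_0, stands on its feet on the bench to the right of the bar; origin at its centre, 33 mm above the bench. To hang, its top plate rests on a notch floor, one leg on each side of the bar, its x axis across the bar, either way round
- bracket_3_centre (a point): spare bracket of the same form as bracket_0, stands on its feet on the bench to the right of the bar; origin at its centre, 33 mm above the bench. To hang, its top plate rests on a notch floor, one leg on each side of the bar, its x axis across the bar, either way round
- brush: paint brush lying on the bench in front of the bar, 52x210x14 mm, bystander; origin at the centre of its underside
- black_tape: roll of black tape, 59 mm across, 19 mm high, bystander; origin at the centre of its underside
- sander: sanding block, 67x112x28 mm, bystander; origin at the centre of its underside
- spanner: small spanner lying to the right of the spare brackets, 29x174x9 mm, bystander; origin at the centre of its underside
There are look-alikes about, which are no part of the job. Leave any purple look-alike of the part that bears bracket_1_centre alone.

How it is judged:
By the outcome, as a careful person would: the job done as asked, in the order asked, and still so for the second after the job is handed in, with the robot touching nothing.
It also fails if it takes over 72 s, if anything falls off the work surface, if the arm or the gripper's body presses on something with over 40 N, if the wrist force passes 120 N, or if a joint passes its speed limit or range.

## Working session

There is one attempt and no reset: what is moved stays moved. The work goes in short steps, Python scripts to look and compute and a tool call to move; the robot and the scene stay as the last step left them, time stands still between calls to the robot, and variables do not carry over. Pictures are saved under pics/ and viewed, on a budget of 10 in all, crops included, one or two more only if the job needs it, and the job is handed in when it is done.

Besides the shell and the picture viewer there is one more tool, called after "Emit:" as a command line: name --pt "numbers of a row" for each row, then --argument value for the rest. step_arm: Moves the arm, as the interface text tells. Its arguments: {"type":"object","properties":{"increments":{"type":"array"}},"required":["increments"]}

```bash
mkdir -p pics; cat > h.py <<'E'
import numpy as np, cv2
from station import observe, optics, order, manip
def snap(n,f=None):
    s=optics.snapshot(n)
    if f: cv2.imwrite('pics/'+f,s['img'])
    return s
def ray(s,u,v):
    d=np.array([(u-s['cx'])/s['fx'],(v-s['cy'])/s['fy'],1.]); R=np.array(s['R']);t=np.array(s['t'])
    return -R.T@t, R.T@d
def atz(s,u,v,z):
    o,d=ray(s,u,v); return o+d*(z-o[2])/d[2]
def proj(s,X):
    c=np.array(s['R'])@np.array(X)+s['t']; return [s['fx']*c[0]/c[2]+s['cx'],s['fy']*c[1]/c[2]+s['cy']]
E
python3 - <<'E'
from h import *
S={n:snap(n,n+'0.png') for n in('top','side')}
cv2.imwrite('pics/both0.png',cv2.resize(np.vstack([S['top']['img'],S['side']['img']]),(448,600)) if 0 else cv2.resize(S['top']['img'],(800,600)))
o=observe();print(o['time'],o['tcp_pos'],o['tcp_rot'],o['width'],manip.tips_ahead)
for n,s in S.items():
    print(n,'cam',np.round(-np.array(s['R']).T@s['t'],3),np.round(s['R'],2).tolist(),s['fx'])
    for k in('bracket_1_centre','stand','brush','black_tape','sander','spanner','bar'):
        for d in optics.find_in(n,k): print(n,k,round(d['conf'],2),np.round(d['box']), np.round(atz(s,*d['box'][:2],0.06 if 'brack' in k else 0.),3))
E
```

```text
0.1 [ 0.27724916 -0.55980612  0.24387073] [[ 8.96118505e-01  4.43814496e-01 -5.64945405e-04]
 [ 4.43814854e-01 -8.96117866e-01  1.07032364e-03]
 [-3.12325230e-05 -1.20986798e-03 -9.99999268e-01]] 0.08682903651422334 0.022
top cam [ 0.268 -0.082  1.32 ] [[0.03, -1.0, 0.01], [-0.98, -0.03, -0.2], [0.2, -0.0, -0.98]] 407.07044053141493
top bracket_1_centre 0.76 [290. 209.  11.  19.] [ 0.536 -0.132  0.06 ]
top bracket_1_centre 0.51 [336. 250.  12.  12.] [ 0.409 -0.278  0.06 ]
top stand 0.84 [201. 209. 139.  25.] [0.541 0.158 0.   ]
top brush 0.71 [223. 256.  60.  17.] [0.388 0.076 0.   ]
top black_tape 0.65 [280. 256.  18.  16.] [ 0.393 -0.108  0.   ]
top sander 0.92 [150. 246.  41.  21.] [0.412 0.316 0.   ]
top sander 0.53 [147. 205.  19.  17.] [0.549 0.338 0.   ]
top spanner 0.64 [396. 231.   9.  47.] [ 0.483 -0.487  0.   ]
top bar 0.64 [202. 197. 140.   6.] [0.581 0.158 0.   ]
side cam [ 0.538 -1.344  0.918] [[1.0, 0.05, 0.02], [0.04, -0.53, -0.84], [-0.03, 0.84, -0.54]] 542.277511390315
side bracket_1_centre 0.85 [298. 246.  24.  26.] [ 0.552 -0.171  0.06 ]
side bracket_1_centre 0.67 [241. 273.  14.  25.] [ 0.414 -0.296  0.06 ]
side stand 0.69 [295. 179.  29.  65.] [0.537 0.304 0.   ]
side stand 0.32 [265. 345.  77.  21.] [ 0.485 -0.473  0.   ]
side brush 0.81 [245. 214.  19.  38.] [0.386 0.07  0.   ]
side black_tape 0.8 [244. 243.  22.  23.] [ 0.4   -0.088 -0.   ]
side sander 0.81 [257. 172.  27.  23.] [0.402 0.345 0.   ]
side sander 0.16 [297. 176.   5.  40.] [0.545 0.324 0.   ]
side spanner 0.61 [266. 345.  74.  18.] [ 0.486 -0.475  0.   ]
side bar 0.76 [295. 172.   8.  57.] [0.536 0.349 0.   ]
```

View pics/both0.png

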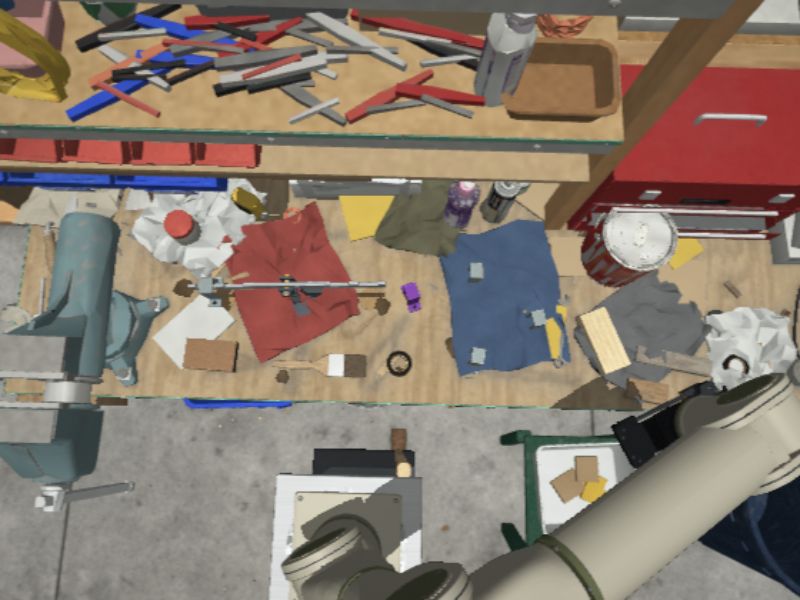

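View pics/side0.png

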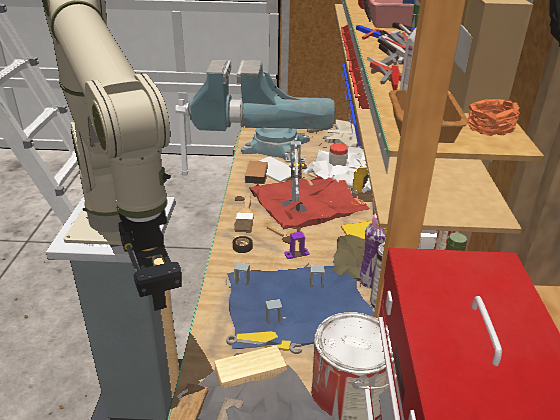

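```bash
python3 - <<'E'
from h import *
t=cv2.imread('pics/top0.png');s=cv2.imread('pics/side0.png')
r=lambda i,w,h:cv2.resize(i,(w,h),interpolation=cv2.INTER_CUBIC)
a=r(t[178:223,130:275],800,248)
b=np.hstack([r(t[175:263,310:398],350,350),r(s[130:220,270:325],214,350),r(s[258:323,230:335],236,350)])
cv2.imwrite('pics/crop1.png',np.vstack([a,b]))
E
```

```text
(no output)
```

View pics/crop1.png

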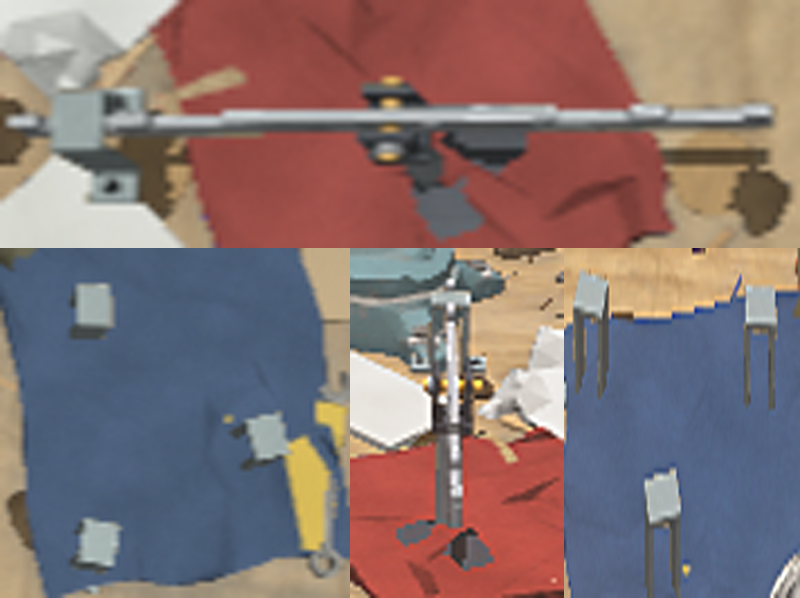

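The look-alike is the purple bracket at top pixel (287,208), which is excluded. The grey spares are at top pixels (333,190), (377,222) and (335,249): three of them, grey, standing to the right of the bar as described. bracket_0 hangs in the outer left notch and the bar's left end is low, so my order is outer right, inner left, inner right.

```bash
cat >> h.py <<'E'
def plates(s,seeds,z=0.066):
    im=cv2.resize(s['img'],None,fx=8,fy=8,interpolation=cv2.INTER_CUBIC).astype(int)
    m=((im.min(2)>118)&(im.max(2)-im.min(2)<45)).astype(np.uint8)
    out=[]
    n,l,st,c=cv2.connectedComponentsWithStats(m)
    for u,v in seeds:
        k=[i for i in range(1,n) if st[i,4]>1000 and np.hypot(*(c[i]/8-.44-[u,v]))<8]
        if not k: out.append(None); continue
        i=max(k,key=lambda i:st[i,4]); ys,xs=np.where(l==i)
        P=np.array([atz(s,a/8-.44,b/8-.44,z)[:2] for a,b in cv2.convexHull(np.c_[xs,ys].astype(np.float32))[:,0]])
        out.append((c[i]/8-.44,cv2.minAreaRect((P*1000).astype(np.float32))))
    return out
E
python3 - <<'E'
from h import *
S={n:snap(n) for n in('top','side')}
for n,sd in(('top',[(333.5,190),(377,222),(335,249.5)]),('side',[(317,268),(274,305),(242,267)])):
    for p in plates(S[n],sd):
        if p: print(n,np.round(p[0],1),[np.round(q,1) for q in p[1]])
        else: print(n,None)
s=S['top']
uv=lambda u,v:(130+u*145/800-.4,178+v*45/248-.4)
for u,v,z in((8,122,.14),(775,115,.163),(222,116,.155-.006),(555,112,.155),(52,120,.138),(104,120,.138),(635,113,.163),(668,113,.163),(390,117,.152)): print(u,np.round(atz(s,*uv(u,v),z),4))
E
```

```text
top [333.4 188.8] [array([ 603.4, -270.4]), array([35.7, 29.4]), np.float64(0.8)]
top [377.  221.8] [array([ 500.6, -407.5]), array([35.6, 30.4]), np.float64(15.4)]
top [334.5 248.5] [array([ 412.9, -273.3]), array([30.5, 34.4]), np.float64(81.1)]
side [317.  268.2] [array([ 601.6, -271. ]), array([36.9, 29.3]), np.float64(1.2)]
side [273.5 303.7] [array([ 499.3, -407.7]), array([35.3, 30.7]), np.float64(15.2)]
side [241.4 266. ] [array([ 412.1, -274.7]), array([30.5, 34.5]), np.float64(79.2)]
8 [0.5333 0.342  0.14  ]
775 [ 0.5432 -0.0708  0.163 ]
222 [0.5378 0.2249 0.149 ]
555 [0.5435 0.0465 0.155 ]
52 [0.5355 0.3192 0.138 ]
104 [0.5363 0.2912 0.138 ]
635 [0.5422 0.0033 0.163 ]
668 [ 0.5427 -0.0142  0.163 ]
390 [0.539  0.1346 0.152 ]
```

```bash
cat >> h.py <<'E'
def plan(*W):
    """waypoints (x,y,z,yaw of tool y deg, ncalls): tool-frame shift (mm) and z turn (deg) per call"""
    o=observe(); p=np.array(o['tcp_pos']); R=np.array(o['tcp_rot']); a=np.degrees(np.arctan2(R[1,1],R[0,1]))
    print('t',round(o['time'],2),'p',np.round(p*1000,1),'yaw',round(a,1),'tilt z',np.round(R[:,2],4),'F',np.round(o['wrist_force'],1),'w',round(o['width'],4))
    for x,y,z,b,n in W:
        for i in range(n):
            d=(np.array([x,y,z])-p)/(n-i); r=np.radians(a); Y=np.array([np.cos(r),np.sin(r),0]); Z=np.array([0,0,-1.]); X=np.cross(Y,Z)
            print(np.round([d@X*1000,d@Y*1000,d@Z*1000],1),'rot',round(-(b-a)/(n-i),1))
            p=p+d; a=a+(b-a)/(n-i)
E
python3 - <<'E'
from h import *
plan((.5,-.4076,.16,15.3,3),(.5,-.4076,.062,15.3,1))
E
```

```text
t 0.9 p [ 277.4 -560.1  244.6] yaw -63.7 tilt z [ 1.e-04 -1.e-04 -1.e+00] F [-0.3 -0.4  0.9] w 0.0872
[ 89.1 -12.6  28.2] rot -26.3
[85.4 28.2 28.2] rot -26.3
[64.1 63.1 28.2] rot -26.3
[ 0.  0. 98.] rot -0.0
```

Emit:
step_arm --pt "0.018 -0.0025 0.0056 0 0 -5.3 -1" --pt "0.036 -0.005 0.011 0 0 -10.5 -1" --pt "0.0535 -0.0076 0.017 0 0 -15.8 -1" --pt "0.071 -0.01 0.0226 0 0 -21 -1" --pt "0.0891 -0.0126 0.0282 0 0 -26.3 -1"

```text
time: 1.32
tcp_pos: [0.3522, -0.5088, 0.2162]
tcp_rot: [[0.603, 0.797, 0.0], [0.797, -0.603, -0.0], [-0.0, 0.0, -1.0]]
wrist_force: [0.8, -0.9, 0.6]
width: 0.087
```

Emit:
step_arm --pt "0.017 0.0056 0.0056 0 0 -5.3 -1" --pt "0.034 0.0113 0.011 0 0 -10.5 -1" --pt "0.051 0.017 0.017 0 0 -15.8 -1" --pt "0.068 0.0226 0.0226 0 0 -21 -1" --pt "0.0854 0.0282 0.0282 0 0 -26.3 -1"

```text
time: 1.73
tcp_pos: [0.4265, -0.4581, 0.188]
tcp_rot: [[0.188, 0.982, 0.0], [0.982, -0.188, -0.0], [-0.0, 0.0, -1.0]]
wrist_force: [0.7, -0.0, -0.6]
width: 0.0871
```

Emit:
step_arm --pt "0.013 0.0126 0.0056 0 0 -5.3 -1" --pt "0.026 0.025 0.011 0 0 -10.5 -1" --pt "0.0385 0.038 0.017 0 0 -15.8 -1" --pt "0.0641 0.0631 0.0282 0 0 -26.3 -1" --pt "0.0641 0.0631 0.0282 0 0 -26.3 -1"

```text
time: 2.15
tcp_pos: [0.505, -0.4014, 0.158]
tcp_rot: [[-0.277, 0.961, 0.001], [0.961, 0.277, 0.004], [0.004, 0.003, -1.0]]
wrist_force: [0.7, 1.5, 0.4]
width: 0.0872
```

```bash
python3 - <<'E'
from h import *
plan((.5,-.4076,.062,15.3,1))
s=snap('wrist','w1.png')
s2=snap('side');a=s['img'];b=cv2.resize(s2['img'][200:350,200:400],(560,420))
cv2.imwrite('pics/c2.png',cv2.resize(np.hstack([a,b]),(800,300)))
E
```

```text
t 2.15 p [ 505.  -401.4  158. ] yaw 16.1 tilt z [ 0.0014  0.0045 -1.    ] F [0.7 1.5 0.4] w 0.0872
[-4.6 -6.5 96. ] rot 0.8
```

View pics/c2.png

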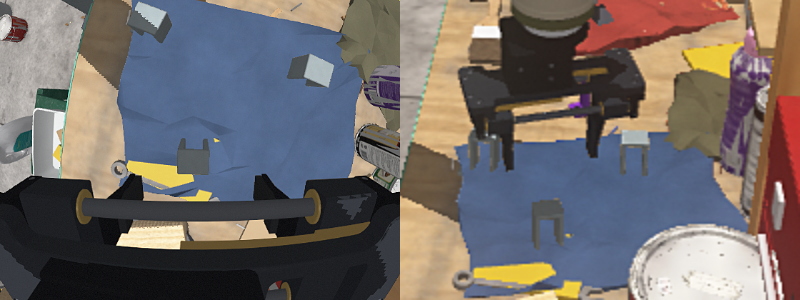

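The wrist view shows the spare bracket between the two fingers at crop pixel (193,155). The side view shows the open gripper above and behind it. I'll check the settled pose next.

```bash
python3 - <<'E'
from h import *
plan((.5,-.4076,.062,15.3,1))
E
```

```text
t 2.25 p [ 501.2 -406.1  159.3] yaw 15.5 tilt z [-2.0e-04  1.3e-03 -1.0e+00] F [-0.4 -0.2  0.9] w 0.0871
[-1.2 -1.6 97.3] rot 0.2
```

Emit:
step_arm --pt "0 0 0.025 0 0 0 -1" --pt "0 0 0.05 0 0 0 -1" --pt "0 0 0.075 0 0 0 -1" --pt "0 0 0.09 0 0 0 -1" --pt "0 0 0.098 0 0 0 -1"

```text
time: 2.67
tcp_pos: [0.4982, -0.4082, 0.0598]
tcp_rot: [[-0.259, 0.966, -0.003], [0.966, 0.259, 0.001], [0.002, -0.002, -1.0]]
wrist_force: [0.1, -0.5, 0.1]
width: 0.087
```

Emit:
step_arm --pt "0 0 0 0 0 0 -1" --pt "0 0 0 0 0 0 1" --pt "0 0 0 0 0 0 1" --pt "0 0 0 0 0 0 1" --pt "0 0 0 0 0 0 1"

```text
time: 3.08
tcp_pos: [0.5006, -0.4081, 0.0632]
tcp_rot: [[-0.263, 0.965, 0.001], [0.965, 0.263, -0.001], [-0.002, 0.001, -1.0]]
wrist_force: [-0.8, -0.5, 0.1]
width: 0.0679
```

Emit:
step_arm --pt "0 0 0 0 0 0 1" --pt "0 0 0 0 0 0 1" --pt "0 0 0 0 0 0 1" --pt "0 0 0 0 0 0 1"

```text
time: 3.42
tcp_pos: [0.5001, -0.4077, 0.0621]
tcp_rot: [[-0.263, 0.965, 0.0], [0.965, 0.263, -0.0], [-0.0, 0.0, -1.0]]
wrist_force: [-0.8, 0.3, 0.2]
width: 0.0415
```

Emit:
step_arm --pt "0 0 0 0 0 0 1" --pt "0 0 0 0 0 0 1" --pt "0 0 0 0 0 0 1" --pt "0 0 -0.01 0 0 0 1" --pt "0 0 -0.03 0 0 0 1"

```text
time: 3.83
tcp_pos: [0.4986, -0.4067, 0.0901]
tcp_rot: [[-0.263, 0.965, -0.004], [0.965, 0.263, 0.003], [0.004, -0.003, -1.0]]
wrist_force: [-0.0, -0.8, -0.2]
width: 0.0334
```

Emit:
step_arm --pt "0 0 -0.035 0 0 0 1" --pt "0 0 -0.07 0 0 0 1" --pt "0 0 -0.105 0 0 0 1" --pt "0 0 -0.14 0 0 0 1" --pt "0 0 -0.163 0 0 0 1"

```text
time: 4.25
tcp_pos: [0.5005, -0.4078, 0.2597]
tcp_rot: [[-0.263, 0.965, 0.003], [0.965, 0.263, -0.002], [-0.003, 0.002, -1.0]]
wrist_force: [0.8, -0.2, -2.5]
width: 0.0335
```

```bash
python3 - <<'E'
from h import *
plan((.5423,-.0344,.255,1.4,3))
E
```

```text
t 4.25 p [ 500.5 -407.8  259.7] yaw 15.2 tilt z [ 0.003  -0.0024 -1.    ] F [ 0.8 -0.2 -2.5] w 0.0335
[116.4  46.2   1.6] rot 4.6
[119.8  36.7   1.6] rot 4.6
[122.3  26.9   1.6] rot 4.6
```

Emit:
step_arm --pt "0.015 0.006 0 0 0 0.6 1" --pt "0.042 0.0165 0 0 0 1.6 1" --pt "0.069 0.0275 0 0 0 2.7 1" --pt "0.094 0.037 0 0 0 3.7 1" --pt "0.1164 0.0462 0 0 0 4.6 1"

```text
time: 4.67
tcp_pos: [0.514, -0.2812, 0.2557]
tcp_rot: [[-0.185, 0.983, 0.0], [0.983, 0.185, -0.0], [-0.0, 0.0, -1.0]]
wrist_force: [0.4, 0.4, -1.3]
width: 0.0337
```

Emit:
step_arm --pt "0.024 0.0073 0 0 0 0.9 1" --pt "0.048 0.0147 0 0 0 1.8 1" --pt "0.072 0.022 0 0 0 2.8 1" --pt "0.096 0.0294 0 0 0 3.7 1" --pt "0.1198 0.0367 0 0 0 4.6 1"

```text
time: 5.08
tcp_pos: [0.5278, -0.1574, 0.2556]
tcp_rot: [[-0.105, 0.995, 0.0], [0.995, 0.105, -0.0], [-0.0, 0.0, -1.0]]
wrist_force: [-0.7, 0.0, -1.4]
width: 0.0336
```

Emit:
step_arm --pt "0.029 0.0065 0 0 0 1.1 1" --pt "0.058 0.013 0 0 0 2.2 1" --pt "0.087 0.0192 0 0 0 3.3 1" --pt "0.108 0.024 0 0 0 4.1 1" --pt "0.1223 0.0269 0 0 0 4.6 1"

```text
time: 5.5
tcp_pos: [0.5417, -0.0311, 0.2557]
tcp_rot: [[-0.027, 1.0, 0.001], [1.0, 0.027, 0.0], [0.0, 0.001, -1.0]]
wrist_force: [1.0, -1.1, -1.5]
width: 0.0337
```

Emit:
step_arm --pt "0 0 0 0 0 0 1" --pt "0 0 0 0 0 0 1"

```text
time: 5.67
tcp_pos: [0.5417, -0.0336, 0.2554]
tcp_rot: [[-0.027, 1.0, 0.0], [1.0, 0.027, -0.0], [-0.0, 0.0, -1.0]]
wrist_force: [0.4, -0.6, -1.3]
width: 0.0338
```

```bash
python3 - <<'E'
from h import *
a=snap('wrist')['img'];t=snap('top');s=snap('side')
plan((.5423,-.0344,.255,1.4,1))
b=cv2.resize(s['img'][110:260,220:380],(400,375));c=cv2.resize(t['img'][170:240,120:310],(800,295))
cv2.imwrite('pics/c3.png',np.vstack([c,np.hstack([cv2.resize(a,(400,300)),b[:300]])]))
for u,v in((.5423,-.0344),): print(proj(t,(u,v,.155)))
E
```

```text
t 5.82 p [541.7 -35.6 255.1] yaw 1.4 tilt z [-1.e-04 -7.e-04 -1.e+00] F [-0.7 -1.5 -1.2] w 0.034
[1.2 0.6 0.1] rot -0.0
[np.float64(257.6803058300447), np.float64(199.0557745764771)]
```

View pics/c3.png

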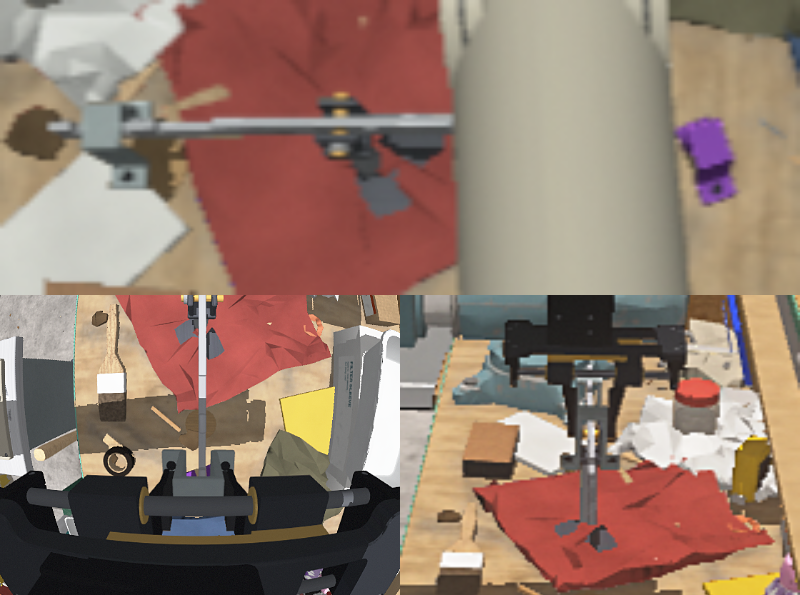

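```bash
cat >> h.py <<'E'
def wray(s,u,v,z):
    x=(u-s['cx'])/s['fx'];y=(v-s['cy'])/s['fy'];r=np.hypot(x,y)
    d=np.array([x/r*np.sin(r),y/r*np.sin(r),np.cos(r)]);R=np.array(s['R']);o=-R.T@s['t'];d=R.T@d
    return o+d*(z-o[2])/d[2]
E
python3 - <<'E'
from h import *
s=snap('wrist'); im=s['img']; g=im.min(2).astype(int)
cv2.imwrite('pics/w3.png',im)
for v in(120,140,160,180,200,212,222,240,255,262):
    L=np.where(g[v,240:325]>95)[0]+240
    if len(L)==0: continue
    u0,u1=L[0],L[-1]; 
    a=wray(s,u0,v,.155);b=wray(s,u1,v,.155);
    print(v,u0,u1,len(L),np.round((a+b)/2,4),round(np.linalg.norm(b-a),4))
print('plate hi', [np.round(wray(s,u,262,.259),4) for u in(241,310)])
plan((.5423,-.0344,.255,1.4,1)); print(s['cx'],s['cy'],s['fx'])
E
```

```text
120 277 288 12 [0.5438 0.0391 0.155 ] 0.008
140 277 288 12 [0.5442 0.0244 0.155 ] 0.0081
160 248 287 12 [0.5334 0.0092 0.155 ] 0.029
180 240 288 16 [ 0.531  -0.0059  0.155 ] 0.0361
200 278 287 10 [ 0.5454 -0.0212  0.155 ] 0.0069
212 259 324 47 [ 0.5527 -0.0305  0.155 ] 0.0503
222 242 322 43 [ 0.5456 -0.0388  0.155 ] 0.0624
240 261 324 20 [ 0.5543 -0.0537  0.155 ] 0.0501
262 254 307 5 [ 0.5453 -0.0731  0.155 ] 0.0431
plate hi [array([ 0.5248, -0.0247,  0.259 ]), array([ 0.5566, -0.0239,  0.259 ])]
t 5.87 p [541.8 -35.6 255. ] yaw 1.3 tilt z [-1.e-04 -5.e-04 -1.e+00] F [ 0.4 -0.4 -1. ] w 0.0338
[1.2 0.6 0. ] rot -0.1
277.265687314713 210.6646565834182 325.19226210127806
```

```bash
python3 -c "
import cv2
i=cv2.imread('pics/w3.png')[150:310,180:380];cv2.imwrite('pics/w3c.png',cv2.resize(i,(750,600),interpolation=2))"
```

```text
(no output)
```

View pics/w3c.png

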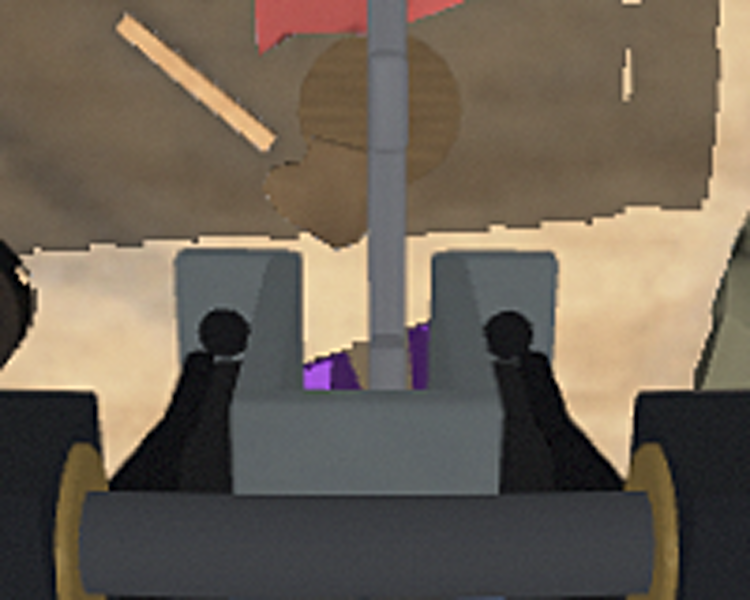

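The wrist crop shows the bar at column 388 and the bracket centred at 367, so the bar sits about 4 mm further in +x than the top camera said. The notch steps at rows 150 and 340 put the notch centre at y ≈ -0.034, which confirms y. I'll shift +4 mm in x and lower.

Emit:
step_arm --pt "0.001 0.004 0 0 0 0 1" --pt "0.001 0.004 0 0 0 0 1" --pt "0.001 0.004 0.02 0 0 0 1" --pt "0.001 0.004 0.04 0 0 0 1" --pt "0.001 0.004 0.06 0 0 0 1"

```text
time: 6.28
tcp_pos: [0.5461, -0.0335, 0.1944]
tcp_rot: [[-0.025, 1.0, 0.001], [1.0, 0.025, -0.0], [-0.0, 0.001, -1.0]]
wrist_force: [0.4, 0.3, -0.5]
width: 0.034
```

Emit:
step_arm --pt "0 0 0.015 0 0 0 1" --pt "0 0 0.027 0 0 0 1" --pt "0 0 0.036 0 0 0 1" --pt "0 0 0.042 0 0 0 1" --pt "0 0 0.048 0 0 0 1"

```text
time: 6.7
tcp_pos: [0.5462, -0.0333, 0.147]
tcp_rot: [[-0.025, 1.0, 0.001], [1.0, 0.025, -0.0], [-0.0, 0.001, -1.0]]
wrist_force: [-1.2, -0.3, 0.7]
width: 0.0337
```

Emit:
step_arm --pt "0 0 0 0 0 0 1" --pt "0 0 0 0 0 0 1"

```text
time: 6.87
tcp_pos: [0.5461, -0.0332, 0.1473]
tcp_rot: [[-0.025, 1.0, 0.0], [1.0, 0.025, -0.0], [-0.0, 0.0, -1.0]]
wrist_force: [-1.2, -0.6, -0.6]
width: 0.034
```

```bash
python3 - <<'E'
from h import *
plan((.546,-.0344,.145,1.4,1))
s=snap('side');w=snap('wrist')
b=cv2.resize(s['img'][110:260,220:380],(400,375));
cv2.imwrite('pics/c4.png',np.hstack([cv2.resize(w['img'][150:310,180:380],(400,375)),b]))
E
```

```text
t 6.87 p [546.1 -33.2 147.3] yaw 1.4 tilt z [ 4.e-04 -1.e-04 -1.e+00] F [-1.2 -0.6 -0.6] w 0.034
[-1.2 -0.1  2.3] rot 0.0
```

View pics/c4.png

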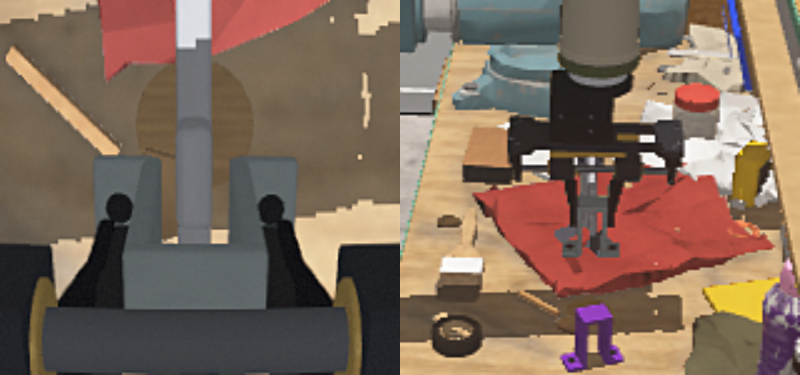

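The bracket sits astride and centred: bar at column 195, bracket centre at 195. The wrist force has dropped, so the bar is taking the weight. Releasing.

Emit:
step_arm --pt "0 0 0.002 0 0 0 1" --pt "0 0 0.002 0 0 0 -1" --pt "0 0 0.002 0 0 0 -1" --pt "0 0 0.002 0 0 0 -1" --pt "0 0 0.002 0 0 0 -1"

```text
time: 7.38
tcp_pos: [0.546, -0.0331, 0.1451]
tcp_rot: [[-0.025, 1.0, 0.0], [1.0, 0.025, -0.0], [-0.0, 0.0, -1.0]]
wrist_force: [0.2, -0.0, -0.7]
width: 0.0531
```

Emit:
step_arm --pt "0 0 0 0 0 0 -1" --pt "0 0 0 0 0 0 -1" --pt "0 0 -0.03 0 0 0 -1" --pt "0 0 -0.07 0 0 0 -1" --pt "0 0 -0.1 0 0 0 -1"

```text
time: 7.8
tcp_pos: [0.5459, -0.0329, 0.2473]
tcp_rot: [[-0.026, 1.0, 0.001], [1.0, 0.026, 0.0], [0.0, 0.001, -1.0]]
wrist_force: [1.6, -0.8, -0.0]
width: 0.0835
```

```bash
python3 - <<'E'
from h import *
plan((.5,-.17,.2,-2,1),(.4125,-.274,.16,-10,1),(.4125,-.274,.062,-10,1))
s=snap('side');w=snap('wrist')
b=cv2.resize(s['img'][110:260,220:380],(400,375));
cv2.imwrite('pics/c5.png',np.hstack([cv2.resize(w['img'][100:310,180:380],(400,375)),b]))
E
```

```text
t 7.8 p [545.9 -32.9 247.3] yaw 1.5 tilt z [ 7.e-04  2.e-04 -1.e+00] F [ 1.6 -0.8 -0. ] w 0.0835
[-135.8  -49.4   47.3] rot 3.5
[-107.   -83.8   40. ] rot 8.0
[ 0.  0. 98.] rot -0.0
```

View pics/c5.png

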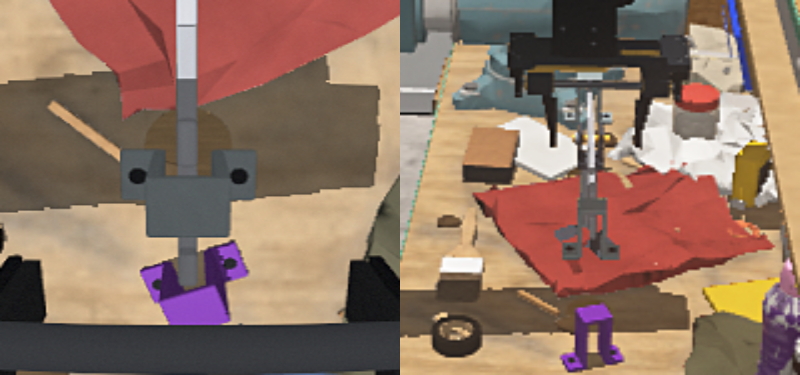

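The bracket hangs astride the outer right notch at wrist crop pixel (188,205). Next is the spare at (0.4125, -0.274).

Emit:
step_arm --pt "-0.027 -0.01 0.008 0 0 0.7 -1" --pt "-0.054 -0.02 0.018 0 0 1.4 -1" --pt "-0.081 -0.03 0.028 0 0 2.1 -1" --pt "-0.11 -0.04 0.038 0 0 2.8 -1" --pt "-0.1358 -0.0494 0.0453 0 0 3.5 -1"

```text
time: 8.32
tcp_pos: [0.4987, -0.1718, 0.1985]
tcp_rot: [[0.037, 0.999, -0.001], [0.999, -0.037, -0.0], [-0.0, -0.001, -1.0]]
wrist_force: [1.2, -0.6, 0.7]
width: 0.0869
```

Emit:
step_arm --pt "-0.025 -0.02 0.01 0 0 2 -1" --pt "-0.05 -0.04 0.02 0 0 4 -1" --pt "-0.075 -0.06 0.03 0 0 6 -1" --pt "-0.095 -0.075 0.037 0 0 7.2 -1" --pt "-0.107 -0.0838 0.04 0 0 8 -1"

```text
time: 8.73
tcp_pos: [0.4095, -0.2762, 0.1582]
tcp_rot: [[0.179, 0.984, -0.002], [0.984, -0.179, 0.0], [-0.0, -0.002, -1.0]]
wrist_force: [0.3, 0.6, 0.2]
width: 0.0873
```

Emit:
step_arm --pt "0 0 0 0 0 0 -1" --pt "0 0 0 0 0 0 -1" --pt "0 0 0 0 0 0 -1"

```text
time: 8.98
tcp_pos: [0.4136, -0.2729, 0.1601]
tcp_rot: [[0.172, 0.985, 0.001], [0.985, -0.172, 0.0], [0.0, 0.001, -1.0]]
wrist_force: [0.4, 0.1, 0.1]
width: 0.087
```

```bash
python3 - <<'E'
from h import *
plan((.4125,-.274,.062,-10,1))
for p in plates(snap('side'),[(317,268),(242,267)]): print(p)
E
```

```text
t 8.98 p [ 413.6 -272.9  160.1] yaw -9.9 tilt z [ 1.1e-03  1.0e-04 -1.0e+00] F [0.4 0.1 0.1] w 0.087
[-1.2 -0.9 98.1] rot 0.1
(array([317.01083573, 268.20543346]), ((601.4989624023438, -271.0696716308594), (37.24299240112305, 29.410438537597656), 1.2143018245697021))
None
```

Close enough. Descend, grasp, lift.

Emit:
step_arm --pt "-0.001 -0.001 0.025 0 0 0 -1" --pt "-0.001 -0.001 0.05 0 0 0 -1" --pt "-0.001 -0.001 0.075 0 0 0 -1" --pt "-0.001 -0.001 0.09 0 0 0 -1" --pt "-0.001 -0.001 0.098 0 0 0 -1"

```text
time: 9.45
tcp_pos: [0.4113, -0.2732, 0.0599]
tcp_rot: [[0.172, 0.985, -0.001], [0.985, -0.172, 0.002], [0.001, -0.002, -1.0]]
wrist_force: [1.2, -0.2, 0.1]
width: 0.087
```

Emit:
step_arm --pt "0 0 0 0 0 0 -1" --pt "0 0 0 0 0 0 1" --pt "0 0 0 0 0 0 1" --pt "0 0 0 0 0 0 1" --pt "0 0 0 0 0 0 1"

```text
time: 9.87
tcp_pos: [0.4117, -0.2752, 0.0626]
tcp_rot: [[0.175, 0.985, 0.001], [0.985, -0.175, -0.001], [-0.001, 0.002, -1.0]]
wrist_force: [-0.7, -0.4, 0.5]
width: 0.0681
```

Emit:
step_arm --pt "0 0 0 0 0 0 1" --pt "0 0 0 0 0 0 1" --pt "0 0 0 0 0 0 1" --pt "0 0 0 0 0 0 1" --pt "0 0 0 0 0 0 1"

```text
time: 10.28
tcp_pos: [0.4113, -0.275, 0.0617]
tcp_rot: [[0.175, 0.985, 0.0], [0.985, -0.175, -0.0], [-0.0, 0.0, -1.0]]
wrist_force: [1.1, -0.4, -1.6]
width: 0.0346
```

Emit:
step_arm --pt "0 0 0 0 0 0 1" --pt "0 0 0 0 0 0 1" --pt "0 0 -0.01 0 0 0 1" --pt "0 0 -0.03 0 0 0 1" --pt "0 0 -0.06 0 0 0 1"

```text
time: 10.7
tcp_pos: [0.4096, -0.2739, 0.1208]
tcp_rot: [[0.174, 0.985, -0.004], [0.985, -0.174, 0.003], [0.002, -0.004, -1.0]]
wrist_force: [0.3, -0.1, -1.6]
width: 0.0336
```

Emit:
step_arm --pt "0 0 -0.04 0 0 0 1" --pt "0 0 -0.08 0 0 0 1" --pt "0 0 -0.11 0 0 0 1" --pt "0 0 -0.125 0 0 0 1" --pt "0 0 -0.133 0 0 0 1"

```text
time: 11.12
tcp_pos: [0.4118, -0.2752, 0.258]
tcp_rot: [[0.175, 0.985, 0.003], [0.985, -0.175, -0.003], [-0.002, 0.004, -1.0]]
wrist_force: [0.0, 0.9, -1.5]
width: 0.0338
```

```bash
python3 - <<'E'
from h import *
plan((.5396,.2456,.255,1.4,4))
E
```

```text
t 11.12 p [ 411.8 -275.2  258. ] yaw -10.1 tilt z [ 0.0032 -0.0025 -1.    ] F [ 0.   0.9 -1.5] w 0.0338
[133.8   8.7   0.7] rot -2.9
[133.2  15.4   0.7] rot -2.9
[132.2  22.    0.7] rot -2.9
[131.   28.6   0.7] rot -2.9
```

Emit:
step_arm --pt "0.015 0.001 0 0 0 -0.3 1" --pt "0.045 0.003 0 0 0 -0.9 1" --pt "0.075 0.005 0 0 0 -1.6 1" --pt "0.105 0.007 0 0 0 -2.3 1" --pt "0.1338 0.0087 0 0 0 -2.9 1"

```text
time: 11.53
tcp_pos: [0.4425, -0.1422, 0.2534]
tcp_rot: [[0.123, 0.992, -0.002], [0.992, -0.123, 0.001], [0.001, -0.002, -1.0]]
wrist_force: [0.4, -0.4, -1.9]
width: 0.0343
```

Emit:
step_arm --pt "0.0266 0.0031 0 0 0 -0.6 1" --pt "0.0533 0.0062 0 0 0 -1.2 1" --pt "0.08 0.0092 0 0 0 -1.7 1" --pt "0.1066 0.0123 0 0 0 -2.3 1" --pt "0.1332 0.0154 0 0 0 -2.9 1"

```text
time: 11.95
tcp_pos: [0.4741, -0.0124, 0.2534]
tcp_rot: [[0.073, 0.997, -0.002], [0.997, -0.073, 0.0], [0.0, -0.002, -1.0]]
wrist_force: [0.4, -0.3, -2.7]
width: 0.0341
```

Emit:
step_arm --pt "0.0264 0.0044 0 0 0 -0.6 1" --pt "0.0529 0.0088 0 0 0 -1.2 1" --pt "0.0793 0.0132 0 0 0 -1.7 1" --pt "0.1058 0.0176 0 0 0 -2.3 1" --pt "0.1322 0.022 0 0 0 -2.9 1"

```text
time: 12.37
tcp_pos: [0.5057, 0.1176, 0.2535]
tcp_rot: [[0.022, 1.0, -0.002], [1.0, -0.022, -0.0], [-0.0, -0.002, -1.0]]
wrist_force: [0.9, 0.2, -2.4]
width: 0.0337
```

Emit:
step_arm --pt "0.03 0.0065 0 0 0 -0.7 1" --pt "0.06 0.013 0 0 0 -1.3 1" --pt "0.09 0.0196 0 0 0 -2 1" --pt "0.115 0.025 0 0 0 -2.5 1" --pt "0.131 0.0286 0 0 0 -2.9 1"

```text
time: 12.78
tcp_pos: [0.5368, 0.2495, 0.2531]
tcp_rot: [[-0.031, 1.0, -0.003], [1.0, 0.031, 0.001], [0.001, -0.003, -1.0]]
wrist_force: [0.7, -0.1, -1.0]
width: 0.0336
```

Emit:
step_arm --pt "0 0 0 0 0 0 1" --pt "0 0 0 0 0 0 1" --pt "0 0 0 0 0 0 1"

```text
time: 13.03
tcp_pos: [0.5378, 0.2454, 0.2537]
tcp_rot: [[-0.027, 1.0, -0.002], [1.0, 0.027, -0.001], [-0.001, -0.002, -1.0]]
wrist_force: [-0.2, 0.2, -1.5]
width: 0.0341
```

```bash
python3 - <<'E'
from h import *
plan((.5396,.2456,.255,1.4,1))
s=snap('wrist'); i=s['img'][90:310,150:410];cv2.imwrite('pics/c6.png',cv2.resize(i,(709,600),interpolation=2))
for y in(.2656,.2256): print('notch edge expected row',y,[ (v, round(wray(s,277,v,.152)[1],4)) for v in range(150,260,10)])
E
```

```text
t 13.03 p [537.8 245.4 253.7] yaw 1.5 tilt z [-0.0015 -0.0011 -1.    ] F [-0.2  0.2 -1.5] w 0.0341
[ 0.2  1.8 -1.3] rot 0.1
notch edge expected row 0.2656 [(150, np.float64(0.2976)), (160, np.float64(0.2901)), (170, np.float64(0.2825)), (180, np.float64(0.2749)), (190, np.float64(0.2671)), (200, np.float64(0.2593)), (210, np.float64(0.2513)), (220, np.float64(0.2432)), (230, np.float64(0.2349)), (240, np.float64(0.2265)), (250, np.float64(0.2178))]
notch edge expected row 0.2256 [(150, np.float64(0.2976)), (160, np.float64(0.2901)), (170, np.float64(0.2825)), (180, np.float64(0.2749)), (190, np.float64(0.2671)), (200, np.float64(0.2593)), (210, np.float64(0.2513)), (220, np.float64(0.2432)), (230, np.float64(0.2349)), (240, np.float64(0.2265)), (250, np.float64(0.2178))]
```

View pics/c6.png

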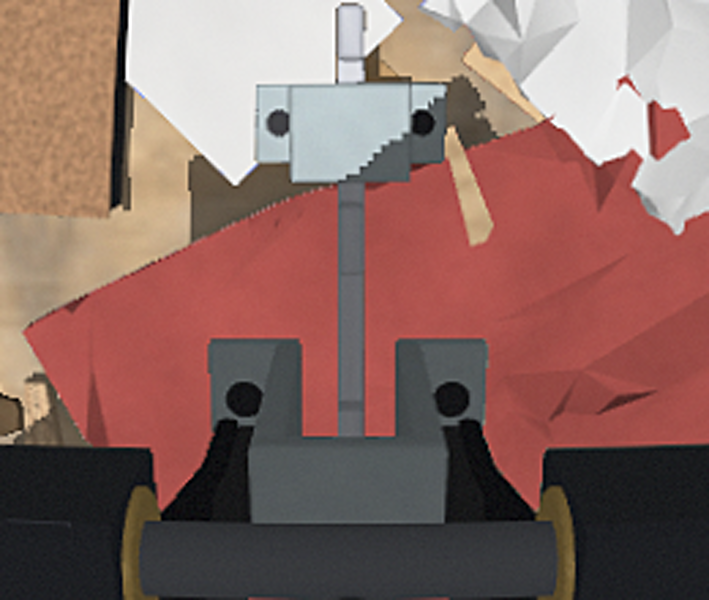

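The wrist view shows the notch edges at crop rows 274 and 403, giving a notch centre at y ≈ 0.247. The bar is at column 351 and the bracket at 348. Small trim, then lower and release.

Emit:
step_arm --pt "0.001 0.0015 0.01 0 0 0 1" --pt "0.001 0.0015 0.025 0 0 0 1" --pt "0.001 0.0015 0.045 0 0 0 1" --pt "0.001 0.0015 0.065 0 0 0 1" --pt "0.001 0.0015 0.08 0 0 0 1"

```text
time: 13.5
tcp_pos: [0.5395, 0.2456, 0.1724]
tcp_rot: [[-0.025, 1.0, -0.001], [1.0, 0.025, -0.001], [-0.001, -0.001, -1.0]]
wrist_force: [-0.2, -0.1, -1.7]
width: 0.0335
```

Emit:
step_arm --pt "0 0 0.009 0 0 0 1" --pt "0 0 0.017 0 0 0 1" --pt "0 0 0.023 0 0 0 1" --pt "0 0 0.028 0 0 0 1" --pt "0 0 0.029 0 0 0 1"

```text
time: 13.92
tcp_pos: [0.5398, 0.2469, 0.1452]
tcp_rot: [[-0.027, 1.0, -0.0], [1.0, 0.027, -0.0], [-0.0, -0.0, -1.0]]
wrist_force: [-0.0, -1.2, -0.8]
width: 0.0337
```

Emit:
step_arm --pt "0 0 0 0 0 0 1" --pt "0 0 0 0 0 0 1"

```text
time: 14.08
tcp_pos: [0.5401, 0.2473, 0.1462]
tcp_rot: [[-0.027, 1.0, 0.001], [1.0, 0.027, 0.0], [0.0, 0.001, -1.0]]
wrist_force: [0.3, -0.3, -1.3]
width: 0.0337
```

```bash
python3 - <<'E'
from h import *
plan((.541,.2465,.145,1.4,1))
E
```

```text
t 14.08 p [540.1 247.3 146.2] yaw 1.5 tilt z [ 8.e-04  3.e-04 -1.e+00] F [ 0.3 -0.3 -1.3] w 0.0337
[-0.8  0.8  1.2] rot 0.1
```

Emit:
step_arm --pt "-0.001 0.0005 0.002 0 0 0 1" --pt "-0.001 0.0005 0.004 0 0 0 1" --pt "-0.001 0.0005 0.0045 0 0 0 1" --pt "-0.001 0.0005 0.0045 0 0 0 -1" --pt "-0.001 0.0005 0.0045 0 0 0 -1"

```text
time: 14.5
tcp_pos: [0.5404, 0.2461, 0.1412]
tcp_rot: [[-0.027, 1.0, 0.0], [1.0, 0.027, -0.0], [-0.0, 0.0, -1.0]]
wrist_force: [0.2, -0.3, 0.1]
width: 0.0404
```

Emit:
step_arm --pt "0 0 0 0 0 0 -1" --pt "0 0 0 0 0 0 -1" --pt "0 0 0 0 0 0 -1" --pt "0 0 0 0 0 0 -1" --pt "0 0 -0.02 0 0 0 -1"

```text
time: 14.92
tcp_pos: [0.5389, 0.2449, 0.158]
tcp_rot: [[-0.027, 1.0, -0.005], [1.0, 0.027, -0.002], [-0.002, -0.005, -1.0]]
wrist_force: [-0.9, -1.2, -0.1]
width: 0.0728
```

Emit:
step_arm --pt "0 0 -0.02 0 0 0 -1" --pt "0 0 -0.05 0 0 0 -1" --pt "0 0 -0.08 0 0 0 -1" --pt "0 0 -0.085 0 0 0 -1"

```text
time: 15.25
tcp_pos: [0.5417, 0.2474, 0.2514]
tcp_rot: [[-0.027, 1.0, 0.006], [1.0, 0.027, 0.003], [0.002, 0.006, -1.0]]
wrist_force: [0.6, 0.1, 0.5]
width: 0.0863
```

```bash
python3 - <<'E'
from h import *
plan((.5,.06,.245,0,1),(.52,-.09,.235,0,1),(.6025,-.2707,.16,1,1),(.6025,-.2707,.062,1,1))
s=snap('side');w=snap('wrist')
b=cv2.resize(s['img'][110:260,220:380],(400,375));
cv2.imwrite('pics/c7.png',np.hstack([cv2.resize(w['img'][50:310,180:380],(400,375)),b]))
E
```

```text
t 15.25 p [541.7 247.4 251.4] yaw 1.6 tilt z [ 0.006   0.0026 -1.    ] F [0.6 0.1 0.5] w 0.0863
[-186.2  -46.7    6.4] rot 1.6
[-150.   20.   10.] rot -0.0
[-180.7   82.5   75. ] rot -1.0
[ 0.  0. 98.] rot -0.0
```

View pics/c7.png

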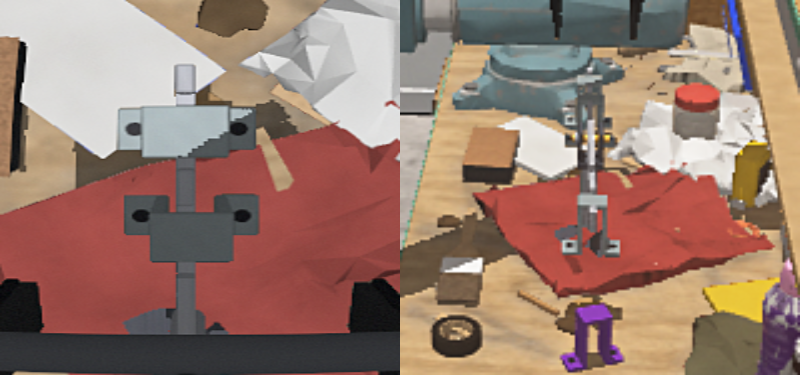

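Two brackets are hung: the inner left is at wrist crop pixel (190,235), astride and in its notch, and the bar tilts only slightly. Before the last spare I'll check clearance at the shelf and bottle.

```bash
python3 - <<'E'
from h import *
s=snap('top')
for u,v in((385,125),(350,125),(300,125)):
    o,d=ray(s,u,v); k=(.70-o[0])/d[0]; print('shelf edge at x=.70:',np.round(o+k*d,3))
for n,u,v in(('bottle top',324,130),('bottle base',322,156),('can',356,134),('can base',346,154),('cloth',308,176)): print(n,np.round(atz(s,u,v,0),3),np.round(atz(s,u,v,.15),3))
E
```

```text
shelf edge at x=.70: [ 0.7   -0.361  0.348]
shelf edge at x=.70: [ 0.7   -0.272  0.342]
shelf edge at x=.70: [ 0.7   -0.144  0.334]
bottle top [ 0.83  -0.249  0.   ] [ 0.766 -0.23   0.15 ]
bottle base [ 0.736 -0.242  0.   ] [ 0.682 -0.224  0.15 ]
can [ 0.819 -0.359  0.   ] [ 0.756 -0.328  0.15 ]
can base [ 0.745 -0.324  0.   ] [ 0.691 -0.296  0.15 ]
cloth [ 0.663 -0.195  0.   ] [ 0.618 -0.182  0.15 ]
```

Emit:
step_arm --pt "-0.036 -0.009 0 0 0 0.3 -1" --pt "-0.073 -0.018 0 0 0 0.6 -1" --pt "-0.11 -0.028 0 0 0 0.9 -1" --pt "-0.148 -0.037 0 0 0 1.2 -1" --pt "-0.186 -0.0467 0 0 0 1.6 -1"

```text
time: 15.82
tcp_pos: [0.4973, 0.0569, 0.2444]
tcp_rot: [[0.001, 1.0, -0.002], [1.0, -0.001, -0.0], [-0.0, -0.002, -1.0]]
wrist_force: [0.2, -0.7, 0.7]
width: 0.0865
```

Emit:
step_arm --pt "-0.037 0.004 0 0 0 0 -1" --pt "-0.073 0.008 0 0 0 0 -1" --pt "-0.108 0.012 0 0 0 0 -1" --pt "-0.135 0.016 0.005 0 0 0 -1" --pt "-0.15 0.02 0.01 0 0 0 -1"

```text
time: 16.23
tcp_pos: [0.5176, -0.0954, 0.2343]
tcp_rot: [[0.006, 1.0, -0.002], [1.0, -0.006, -0.001], [-0.001, -0.002, -1.0]]
wrist_force: [-0.2, 0.2, 0.8]
width: 0.0873
```

```bash
python3 - <<'E'
from h import *
for p in plates(snap('side'),[(317,268)]): print(p)
plan((.601,-.2707,.16,1,1),(.601,-.2707,.062,1,1))
E
```

```text
(array([316.98700582, 268.18599078]), ((601.431640625, -270.8829345703125), (36.74345779418945, 29.238689422607422), 1.764393925666809))
t 16.28 p [517.8 -96.9 233.1] yaw -0.4 tilt z [-3.5e-03 -5.0e-04 -1.0e+00] F [-0.9 -2.4 -1.2] w 0.0867
[-173.2   84.5   73.1] rot -1.4
[ 0.  0. 98.] rot -0.0
```

Emit:
step_arm --pt "-0.033 0.015 0.013 0 0 -0.3 -1" --pt "-0.068 0.032 0.027 0 0 -0.6 -1" --pt "-0.104 0.05 0.043 0 0 -0.9 -1" --pt "-0.142 0.067 0.06 0 0 -1.2 -1" --pt "-0.174 0.081 0.073 0 0 -1.4 -1"

```text
time: 16.7
tcp_pos: [0.5996, -0.2647, 0.1607]
tcp_rot: [[-0.025, 1.0, -0.002], [1.0, 0.025, 0.001], [0.001, -0.002, -1.0]]
wrist_force: [1.4, 0.2, 1.9]
width: 0.0868
```

Emit:
step_arm --pt "0 0 0 0 0 0 -1" --pt "0 0 0 0 0 0 -1" --pt "0 0 0 0 0 0 -1"

```text
time: 16.95
tcp_pos: [0.5992, -0.2627, 0.162]
tcp_rot: [[-0.025, 1.0, -0.001], [1.0, 0.025, 0.002], [0.002, -0.001, -1.0]]
wrist_force: [0.5, -0.6, 0.3]
width: 0.0871
```

```bash
python3 - <<'E'
from h import *
plan((.6,-.2707,.062,1,1))
E
```

```text
t 16.95 p [ 599.2 -262.7  162. ] yaw 1.4 tilt z [-0.0014  0.0022 -1.    ] F [ 0.5 -0.6  0.3] w 0.0871
[ -8.    0.6 100. ] rot 0.4
```

Emit:
step_arm --pt "-0.008 0.0005 0.02 0 0 0.3 -1" --pt "-0.008 0.0005 0.045 0 0 0.3 -1" --pt "-0.008 0.0005 0.07 0 0 0.3 -1" --pt "-0.008 0.0005 0.09 0 0 0.3 -1" --pt "-0.008 0.0005 0.1 0 0 0.3 -1"

```text
time: 17.37
tcp_pos: [0.5991, -0.2701, 0.0614]
tcp_rot: [[-0.021, 1.0, -0.002], [1.0, 0.021, 0.001], [0.002, -0.002, -1.0]]
wrist_force: [-1.1, 0.5, -0.8]
width: 0.087
```

Emit:
step_arm --pt "0 0 0 0 0 0 -1" --pt "0 0 0 0 0 0 1" --pt "0 0 0 0 0 0 1" --pt "0 0 0 0 0 0 1" --pt "0 0 0 0 0 0 1"

```text
time: 17.78
tcp_pos: [0.6006, -0.2729, 0.0648]
tcp_rot: [[-0.018, 1.0, 0.002], [1.0, 0.018, -0.001], [-0.001, 0.002, -1.0]]
wrist_force: [-0.0, 0.2, -0.5]
width: 0.0678
```

Emit:
step_arm --pt "0 0 0 0 0 0 1" --pt "0 0 0 0 0 0 1" --pt "0 0 0 0 0 0 1" --pt "0 0 0 0 0 0 1" --pt "0 0 0 0 0 0 1"

```text
time: 18.2
tcp_pos: [0.6001, -0.2727, 0.0635]
tcp_rot: [[-0.018, 1.0, 0.001], [1.0, 0.018, -0.0], [-0.0, 0.001, -1.0]]
wrist_force: [1.7, 0.3, -0.0]
width: 0.0349
```

Emit:
step_arm --pt "0 0 0 0 0 0 1" --pt "0 0 0 0 0 0 1" --pt "0 0 -0.01 0 0 0 1" --pt "0 0 -0.03 0 0 0 1" --pt "0 0 -0.06 0 0 0 1"

```text
time: 18.62
tcp_pos: [0.598, -0.2722, 0.1217]
tcp_rot: [[-0.018, 1.0, -0.005], [1.0, 0.018, 0.002], [0.002, -0.005, -1.0]]
wrist_force: [0.5, -1.5, -1.0]
width: 0.0334
```

Emit:
step_arm --pt "0 -0.005 -0.04 0 0 0 1" --pt "0 -0.01 -0.08 0 0 0 1" --pt "0 -0.015 -0.11 0 0 0 1" --pt "0 -0.02 -0.125 0 0 0 1" --pt "0 -0.02 -0.133 0 0 0 1"

```text
time: 19.03
tcp_pos: [0.5798, -0.2735, 0.2594]
tcp_rot: [[-0.018, 1.0, 0.003], [1.0, 0.018, -0.002], [-0.002, 0.003, -1.0]]
wrist_force: [-0.9, -0.2, -1.9]
width: 0.0337
```

```bash
python3 - <<'E'
from h import *
plan((.545,.0256,.255,1.4,2))
E
```

```text
t 19.03 p [ 579.8 -273.5  259.4] yaw 1.0 tilt z [ 0.0027 -0.0021 -1.    ] F [-0.9 -0.2 -1.9] w 0.0337
[149.8 -14.7   2.2] rot -0.2
[149.9 -14.2   2.2] rot -0.2
```

Emit:
step_arm --pt "0.02 -0.002 0 0 0 0 1" --pt "0.05 -0.005 0 0 0 -0.1 1" --pt "0.083 -0.008 0 0 0 -0.1 1" --pt "0.116 -0.0115 0 0 0 -0.2 1" --pt "0.15 -0.0147 0 0 0 -0.2 1"

```text
time: 19.45
tcp_pos: [0.5613, -0.1221, 0.2545]
tcp_rot: [[-0.021, 1.0, -0.003], [1.0, 0.021, 0.001], [0.001, -0.003, -1.0]]
wrist_force: [1.1, 0.5, -1.1]
width: 0.0337
```

Emit:
step_arm --pt "0.035 -0.0033 0 0 0 0 1" --pt "0.07 -0.0066 0 0 0 -0.1 1" --pt "0.105 -0.01 0 0 0 -0.1 1" --pt "0.132 -0.0125 0 0 0 -0.2 1" --pt "0.1495 -0.0142 0 0 0 -0.2 1"

```text
time: 19.87
tcp_pos: [0.5436, 0.0295, 0.255]
tcp_rot: [[-0.029, 1.0, -0.002], [1.0, 0.029, 0.001], [0.001, -0.002, -1.0]]
wrist_force: [-0.1, -0.5, -1.1]
width: 0.0339
```

Emit:
step_arm --pt "0 0 0 0 0 0 1" --pt "0 0 0 0 0 0 1" --pt "0 0 0 0 0 0 1"

```text
time: 20.12
tcp_pos: [0.5447, 0.0247, 0.2552]
tcp_rot: [[-0.024, 1.0, -0.002], [1.0, 0.024, -0.0], [-0.0, -0.002, -1.0]]
wrist_force: [-0.2, -0.2, -1.7]
width: 0.0337
```

```bash
python3 - <<'E'
from h import *
plan((.545,.0256,.255,1.4,1))
s=snap('wrist'); i=s['img'][90:310,150:410];cv2.imwrite('pics/c8.png',cv2.resize(i,(709,600),interpolation=2))
print([ (v, round(wray(s,277,v,.156)[1],4)) for v in range(170,260,10)])
E
```

```text
t 20.12 p [544.7  24.7 255.2] yaw 1.4 tilt z [-1.8e-03 -5.0e-04 -1.0e+00] F [-0.2 -0.2 -1.7] w 0.0337
[0.8 0.3 0.2] rot -0.0
[(170, np.float64(0.0624)), (180, np.float64(0.0548)), (190, np.float64(0.0472)), (200, np.float64(0.0394)), (210, np.float64(0.0315)), (220, np.float64(0.0235)), (230, np.float64(0.0153)), (240, np.float64(0.0069)), (250, np.float64(-0.0017))]
```

View pics/c8.png

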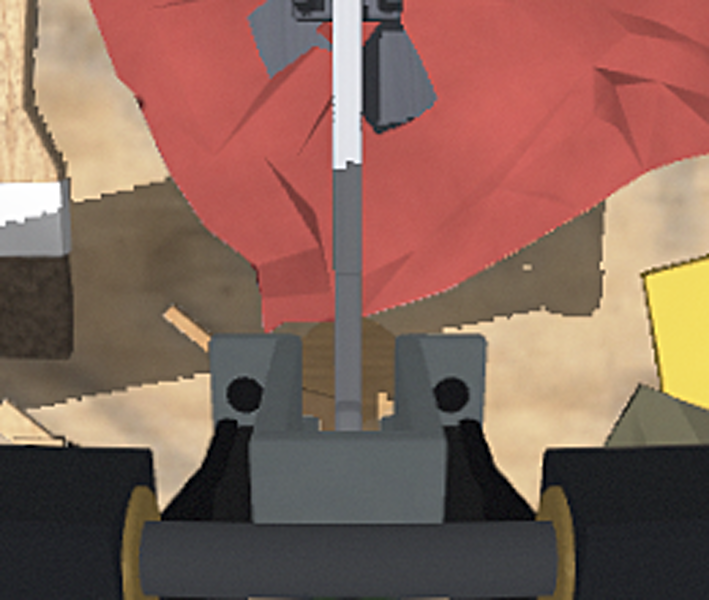

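Bar at column 347 and bracket at 348, so it is centred. The notch edges at rows 274 and 405 give a centre at y ≈ 0.0275. Shift 1 mm, lower and release.

Emit:
step_arm --pt "0.001 0 0.01 0 0 0 1" --pt "0.001 0 0.025 0 0 0 1" --pt "0.001 0 0.045 0 0 0 1" --pt "0.001 0 0.065 0 0 0 1" --pt "0.001 0 0.08 0 0 0 1"

```text
time: 20.58
tcp_pos: [0.5442, 0.0257, 0.1737]
tcp_rot: [[-0.024, 1.0, -0.002], [1.0, 0.024, -0.0], [-0.0, -0.002, -1.0]]
wrist_force: [0.2, 0.2, -2.0]
width: 0.0338
```

Emit:
step_arm --pt "0 0 0.009 0 0 0 1" --pt "0 0 0.017 0 0 0 1" --pt "0 0 0.023 0 0 0 1" --pt "0 0 0.028 0 0 0 1" --pt "0 0 0.029 0 0 0 1"

```text
time: 21.0
tcp_pos: [0.545, 0.0266, 0.1469]
tcp_rot: [[-0.025, 1.0, -0.0], [1.0, 0.025, -0.0], [-0.0, -0.0, -1.0]]
wrist_force: [-0.6, -0.8, -0.4]
width: 0.0335
```

Emit:
step_arm --pt "0 0 0 0 0 0 1" --pt "0 0 0 0 0 0 1"

```text
time: 21.17
tcp_pos: [0.5453, 0.0269, 0.1479]
tcp_rot: [[-0.025, 1.0, 0.001], [1.0, 0.025, -0.0], [-0.0, 0.001, -1.0]]
wrist_force: [0.6, 0.5, -1.3]
width: 0.0337
```

Emit:
step_arm --pt "0 0 0.001 0 0 0 1" --pt "0 0 0.002 0 0 0 1" --pt "0 0 0.002 0 0 0 -1" --pt "0 0 0.002 0 0 0 -1" --pt "0 0 0.002 0 0 0 -1"

```text
time: 21.58
tcp_pos: [0.5451, 0.0269, 0.1455]
tcp_rot: [[-0.025, 1.0, 0.0], [1.0, 0.025, -0.0], [-0.0, 0.0, -1.0]]
wrist_force: [0.5, 0.1, -0.2]
width: 0.0465
```

Emit:
step_arm --pt "0 0 0 0 0 0 -1" --pt "0 0 0 0 0 0 -1" --pt "0 0 0 0 0 0 -1" --pt "0 0 0 0 0 0 -1" --pt "0 0 -0.02 0 0 0 -1"

```text
time: 22.0
tcp_pos: [0.5431, 0.0264, 0.1624]
tcp_rot: [[-0.025, 1.0, -0.005], [1.0, 0.025, 0.0], [0.0, -0.005, -1.0]]
wrist_force: [-0.3, 0.5, -0.0]
width: 0.0793
```

Emit:
step_arm --pt "0 0 -0.03 0 0 0 -1" --pt "0 0 -0.06 0 0 0 -1" --pt "0 0 -0.09 0 0 0 -1" --pt "0 0 -0.11 0 0 0 -1" --pt "0 0 -0.11 0 0 0 -1"

```text
time: 22.42
tcp_pos: [0.5466, 0.0273, 0.28]
tcp_rot: [[-0.025, 1.0, 0.007], [1.0, 0.025, -0.0], [-0.0, 0.007, -1.0]]
wrist_force: [0.5, 1.8, 0.0]
width: 0.0865
```

Emit:
step_arm --pt "-0.037 -0.02 0 0 0 0 -1" --pt "-0.074 -0.04 0 0 0 0 -1" --pt "-0.11 -0.06 0 0 0 0 -1" --pt "-0.14 -0.08 0 0 0 0 -1" --pt "-0.18 -0.1 0 0 0 0 -1"

```text
time: 22.83
tcp_pos: [0.4495, -0.1534, 0.2751]
tcp_rot: [[-0.026, 1.0, 0.0], [1.0, 0.026, 0.0], [0.0, 0.0, -1.0]]
wrist_force: [1.6, 0.0, 0.3]
width: 0.0871
```

Emit:
step_arm --pt "-0.037 -0.005 0 0 0 0 -1" --pt "-0.074 -0.01 0 0 0 0 -1" --pt "-0.11 -0.015 0 0 0 0 -1" --pt "-0.14 -0.018 0 0 0 0 -1" --pt "-0.16 -0.02 0 0 0 0 -1"

```text
time: 23.25
tcp_pos: [0.4334, -0.3168, 0.2745]
tcp_rot: [[-0.022, 1.0, -0.001], [1.0, 0.022, -0.0], [-0.0, -0.001, -1.0]]
wrist_force: [-0.4, -0.1, -0.0]
width: 0.087
```

```bash
python3 - <<'E'
from h import *
plan()
t=snap('top');s=snap('side')
c=cv2.resize(t['img'][170:240,120:310],(800,295),interpolation=2);b=cv2.resize(s['img'][130:300,200:400],(353,300),interpolation=2)
d=cv2.resize(t['img'][160:290,120:320],(447,300))
cv2.imwrite('pics/c9.png',np.vstack([c,np.hstack([b,d])]))
E
```

```text
t 23.25 p [ 433.4 -316.8  274.5] yaw 1.3 tilt z [-1.1e-03 -4.0e-04 -1.0e+00] F [-0.4 -0.1 -0. ] w 0.087
```

View pics/c9.png

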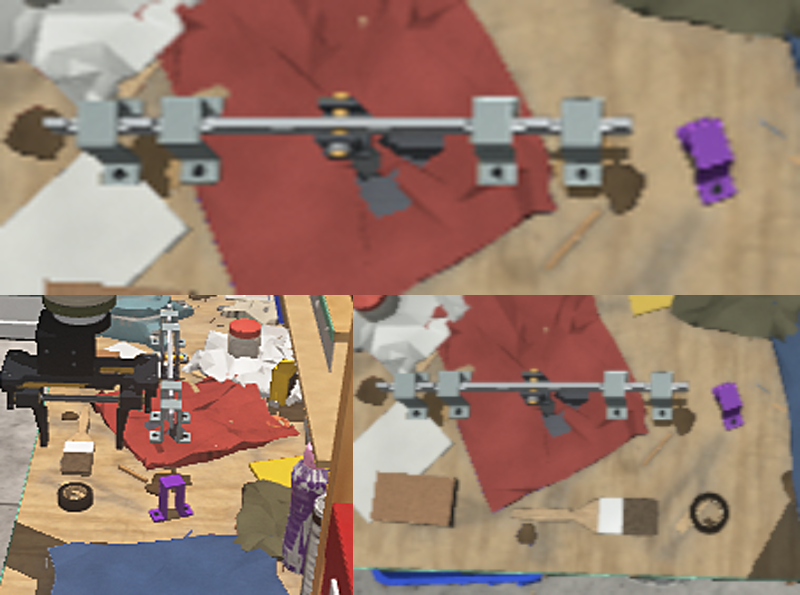

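All four brackets hang astride the bar, at top-crop pixels (98,125), (183,122), (495,122) and (582,122). I'll do one numeric check of spacing and level, let it settle, then hand in.

Emit:
step_arm --pt "0 0 0 0 0 0 -1" --pt "0 0 0 0 0 0 -1" --pt "0 0 0 0 0 0 -1" --pt "0 0 0 0 0 0 -1" --pt "0 0 0 0 0 0 -1"

```text
time: 23.77
tcp_pos: [0.4352, -0.3126, 0.2755]
tcp_rot: [[-0.026, 1.0, 0.0], [1.0, 0.026, -0.0], [-0.0, 0.0, -1.0]]
wrist_force: [-0.5, -0.5, -0.3]
width: 0.0871
```

```bash
python3 - <<'E'
from h import *
t=snap('top');s=snap('side');f=lambda u,v:(120+u*190/800-.4,170+v*70/295-.4)
for u,v in((44,125),(632,125)):print('bar end',np.round(atz(t,*f(u,v),.152),4))
# plate edge columns in top crop, at z=.148, relative to pivot, nominal +-170/110
c=(atz(t,*f(44,125),.152)+atz(t,*f(632,125),.152))/2
for a,b in((78,119),(162,203),(474,517),(562,603)): print(np.round(((atz(t,*f(a,125),.148)+atz(t,*f(b,125),.148))/2-c)*1000,1))
for k in('brush','black_tape','sander','spanner'):
    d=optics.find_in('top',k); print(k,[(round(e['conf'],2),np.round(e['box'])) for e in d[:1]])
print(order.sign_off())
E
```

```text
bar end [0.532  0.3408 0.152 ]
bar end [ 0.5434 -0.0697  0.152 ]
[ -3.7 168.6  -4. ]
[ -2.1 109.8  -4. ]
[   4.  -109.4   -4. ]
[   5.7 -170.4   -4. ]
brush [(0.88, array([226., 256.,  63.,  18.]))]
black_tape []
sander [(0.73, array([149., 248.,  42.,  23.]))]
spanner []
the job is handed in; nothing more can be done
None
```

The three grey spare brackets now hang astride the bar, and every notch holds one bracket. I hung them in the order outer right, inner left, inner right, so by the loads given the bar was never more than one bracket out of balance. I handed the job in at about 24 s.

- **Placement:** In the last top picture the brackets sit at +169, +110, -109 and -170 mm along the bar from its pivot. The notches are at ±170 and ±110 mm.
- **Level:** The two loads match side to side. The bar's ends, both taken at level height, come out 411 mm apart against a true 412 mm. I did not measure the tilt separately.
- **Forces and clearance:** Wrist forces stayed at a few newtons throughout. At hand-in the gripper was clear of everything.
- **Bystanders:** I touched neither the purple look-alike nor any bystander. In the last picture the brush, the sanding block and the purple bracket look unmoved. The brush and sanding block detections are 2 to 4 pixels off the first ones, which I put down to network scatter.
- **Check that fell short:** The last detector run did not find the tape or the spanner. The tape shows in place in the last picture I viewed. The spanner was outside that picture, so I did not confirm it at the end.
- **Disagreement:** The top camera put the bar about 3 to 4 mm nearer the robot (lower x) than the wrist camera did. I went with the wrist camera, and the brackets came out centred on the bar.

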